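# Line up the product samples by height

## Task

Line up the four product samples on the row of black pads in order of height, one standing upright in the middle of each pad, with the tallest on the pad next to the pink-capped bottle and the shortest on the pad next to the black cup. Set each one down without dropping it, knock nothing over, and leave the pink-capped bottle and the black cup where they stand.

Things in the scene. Friction and masses are not known exactly. Their poses are not given: they have to be found in the camera images.
- stick_center (a point): Tallest product: oval deodorant stick, white with a red cap, 112 mm tall, 58 mm long (its x) by 36 mm thick (its y), straight sides; pinch it across the 36 mm (along its y). Loose, stands upright on the bench. This point: its centre, half-way up; z up.
- rollon_center (a point): Second tallest: round green roll-on bottle with a white cap, 90 mm tall, 42 mm diameter. Loose, stands upright on the bench. This point: its centre, half-way up; z up.
- flacon_center (a point): Third tallest: round blue bottle with a narrower black cap, 68 mm tall, 38 mm diameter (cap 33 mm, from 46 mm up). Loose, stands upright on the bench. This point: its centre, half-way up; z up.
- jar_center (a point): Shortest: squat orange cream jar with a yellow lid, 48 mm tall, 55 mm diameter. Loose, stands upright on the bench. This point: its centre, half-way up; z up.
- pad_1_top (a point): Black square pad, 66 by 66 mm, with a small pink tag in a corner, number 1 of a straight row of four counted from the robot's left (+y) to its right; spacing 90 mm, fixed. This point: middle of its top face, 7 mm above the bench (a 4 mm white strip lies under the row); its y runs along the row, z up.
- pad_2_top (a point): Black square pad, 66 by 66 mm, with a small pink tag in a corner, number 2 of a straight row of four counted from the robot's left (+y) to its right; spacing 90 mm, fixed. This point: middle of its top face, 7 mm above the bench (a 4 mm white strip lies under the row); its y runs along the row, z up.
- pad_3_top (a point): Black square pad, 66 by 66 mm, with a small pink tag in a corner, number 3 of a straight row of four counted from the robot's left (+y) to its right; spacing 90 mm, fixed. This point: middle of its top face, 7 mm above the bench (a 4 mm white strip lies under the row); its y runs along the row, z up.
- pad_4_top (a point): Black square pad, 66 by 66 mm, with a small pink tag in a corner, number 4 of a straight row of four counted from the robot's left (+y) to its right; spacing 90 mm, fixed. This point: middle of its top face, 7 mm above the bench (a 4 mm white strip lies under the row); its y runs along the row, z up.
- pink_bottle: Bystander and end marker: clear bottle with a pink screw cap, 100 mm tall, 56 mm diameter, standing loose on the white strip at one end of the row, 90 mm beyond the last pad's centre; at either end. Not to be moved. Origin: centre of its underside.
- black_cup: Bystander and end marker: open black cup, 70 mm tall, 60 mm diameter at the rim, standing loose on the strip at the other end of the row, 90 mm beyond the last pad's centre. Not to be moved. Origin: centre of its underside.
There are look-alikes about, which are no part of the job. Leave any green or red look-alike of the part that bears jar_center alone.

How it is judged:
By the outcome, as a careful person would: the job done as asked, in the order asked, and still so for the second after the job is handed in, with the robot touching nothing.
It also fails if it takes over 120 s, if anything falls off the work surface, if the arm or the gripper's body presses on something with over 40 N, if the wrist force passes 120 N, or if a joint passes its speed limit or range.

## Robot

A 6-joint arm with a two-finger parallel gripper is mounted at the origin on the work surface. World frame = base frame: x ahead of the robot, y to its left, z up, the work surface at z = 0. Lengths are in m, angles in rad, forces in N, time in s.
With the tool pointing down it reaches from about 0.3 to 0.875 m from the base axis. Payload 6.4 kg.
Tool frame: the origin (TCP) lies between the finger pads; the fingertips stand 22 mm ahead of it and the grasp point (between the pads) lies 3 mm ahead of it; z points along the fingers, y is the line along which they close (so a half turn about z gives the same grasp; the last joint's range is limited). The gripper opens to 85 mm and grips with 20 to 120 N. Pads are 22 mm wide; open, the fingers measure 114 mm over their backs; the gripper's body (76 mm by 85 mm) begins 54 mm behind the grasp point. The pads swing forward as they close: fully open they stand 13 mm farther back than shut.
Start: joints at [-1.532, 0.181, 1.607, -0, 1.354, -0.206], TCP at [0.139, -0.558, 0.223] pointing down, gripper open.
Joint ranges: [-2.99, 2.99], [-0.89, 2.07], [0.3, 2.58], [-1.14, 4.28], [0, 2.63], [-3.12, 3.12]. Speed limits (rad/s): [2.57, 2.57, 3.01, 3.14, 3.14, 3.14].

## Interface

Orientations are given as a unit quaternion [w, x, y, z].
In Python, from bench import ctrl, imaging, workorder gives the robot as it stands.
- The arm moves only by the shell command python3 -m pendant 'ROWS' [OPENING]. ROWS is JSON, a list of rows, each a list of 4 numbers: the shift along the tool's x, y, z in cm, then the turn about the tool's z in degrees. In form: [[dx, dy, dz, roll], ...]. A call has 1 to 12 rows; each row is the pose to reach, as a shift and turn from the pose commanded when the call began, along the tool's axes at that moment; what a row does not reach only later rows make up. A row lasts 1/12 s, in which the tool goes at most 41.7 mm and 7.16 degrees, less where a joint would pass 70% of its speed; a pose out of reach is approached as far as the arm can. A call with a gripper value outside its range is refused whole. OPENING is the opening, from 0 (shut) to 1 (fully open), set as the call begins (- or left out, the last holds). The fingers move at their own pace and stop on an object; the grip force is fixed at half the most. Time passes only in rows, so rows that repeat a pose let the fingers close. It gives the time, the measured TCP pose, the force, the opening and the grip force at its end, in the units of the state.
- ctrl.get_obs(): the state, without advancing time (a new reading comes with each control period).
- imaging.camera(name): name is "scene" or "top" or "wrist"; returns the picture (420x560x3 uint8, red, green, blue); there is no depth.
- imaging.camera_info(name): a dict with "K" (3x3 intrinsics, pixels), "k1" (the pictures are not rectified: a ray, as slopes to the right and down, at radius r is drawn at 1 + k1 r^2 times it, then the intrinsics apply), "T" (4x4, takes a point from camera to world coordinates); the wrist camera has in their place "tool_from_camera" (4x4, takes a point from camera to tool coordinates, whose origin is the TCP and whose axes are the flange's). Camera axes: x right, y up, looking along -z (the intrinsics and any distortion apply to the point x, -y, -z); pixel columns grow to the right and rows downward; lengths in m; the calibration is good to about 2 mm. A picture is of the moment at which its call begins: read the wrist's pose just before it. camera_info takes no time and is no camera call.
- workorder.hand_in(): hands the job in; it is judged then, once.
The state is a dict: "time_s": time; "q": joint angles; "dq": joint speeds; "joint_efforts": joint torques, N m; "eef_pos": TCP position; "eef_rot": TCP orientation; "wrist_force": force on the tool from outside, world axes, zero at the start; "torque": the same for the moment, N m; "opening": opening from 0.0 (shut) to 1.0 (fully open); "grasp_force": force on a finger pad.
Only numpy, scipy, OpenCV 4.12 (cv2) and the standard library are available. Lean on these libraries where they do the work, as an engineer would, in place of code of your own. Each camera call takes 0.05 s, during which the arm holds its last target. There are 200 camera calls.

## Working session

There is one attempt and no reset: what is moved stays moved. The work goes in short steps, Python scripts to look and compute and a shell command to move; the robot and the scene stay as the last step left them, time stands still between calls to the robot, and variables do not carry over. Pictures are saved under pics/ and viewed, at most 14 in all, crops included, and the job is handed in when it is done.

```bash
mkdir -p pics; ls; python3 - <<'E'
from bench import ctrl, imaging
import cv2
for n in ("scene","top"):
    cv2.imwrite(f"pics/{n}0.png",imaging.camera(n)[:,:,::-1])
    i=imaging.camera_info(n);print(n,i)
print(imaging.camera_info("wrist"));print(ctrl.get_obs())
E
```

```text
pics
scene {'K': array([[493.119938  ,   0.        , 284.59605484],
       [  0.        , 493.119938  , 214.97173409],
       [  0.        ,   0.        ,   1.        ]]), 'k1': -0.03565092151818437, 'T': array([[ 0.84329842, -0.44059089,  0.30777825,  0.91236085],
       [ 0.53715489,  0.67211772, -0.50962967, -0.50514495],
       [ 0.01767497,  0.59509448,  0.80346136,  1.00301011],
       [ 0.        ,  0.        ,  0.        ,  1.        ]])}
top {'K': array([[403.48773406,   0.        , 274.94197453],
       [  0.        , 403.48773406, 212.11705863],
       [  0.        ,   0.        ,   1.        ]]), 'k1': 0.026387972854656744, 'T': array([[-0.00807194,  0.99601138, -0.08886041,  0.48230645],
       [-0.99981541, -0.00648936,  0.01808418,  0.0660428 ],
       [ 0.0174354 ,  0.08898999,  0.99587991,  1.06495465],
       [ 0.        ,  0.        ,  0.        ,  1.        ]])}
{'K': array([[322.29785453,   0.        , 284.287922  ],
       [  0.        , 322.29785453, 209.35248004],
       [  0.        ,   0.        ,   1.        ]]), 'k1': -0.01600527008472586, 'tool_from_camer
[... 336 characters left out ...]
0e+00]])}
{'time_s': 0.1, 'q': array([-1.53229969e+00,  1.81505277e-01,  1.60791851e+00, -8.23102806e-06,
        1.35380030e+00, -2.06300551e-01]), 'dq': array([ 0.00045372, -0.00312212, -0.00155495,  0.00042558,  0.00037488,
       -0.00037236]), 'joint_efforts': array([-2.88348765e-04, -4.45877588e+01, -3.52238846e+01, -2.29807638e-04,
        4.18477124e-03, -5.11003719e-06]), 'eef_pos': array([ 0.13935042, -0.557324  ,  0.22194751]), 'eef_rot': array([-8.13184344e-04,  9.92518200e-01,  1.22094050e-01,  6.43558451e-05]), 'wrist_force': array([-0.53970825, -0.20899886,  0.20285987]), 'torque': array([-0.03677746,  0.00757923, -0.01046882]), 'grasp_force': 0.0, 'opening': 1.00115948500044}
```

View pics/top0.png

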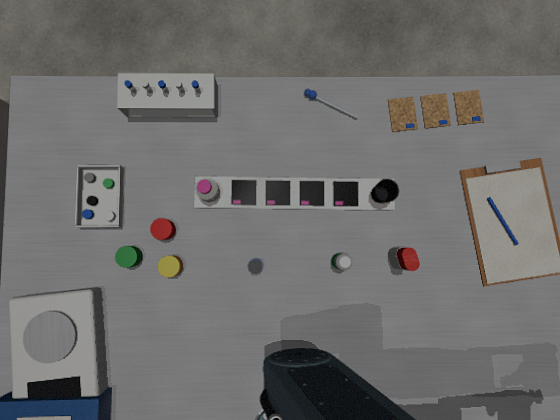

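View pics/scene0.png

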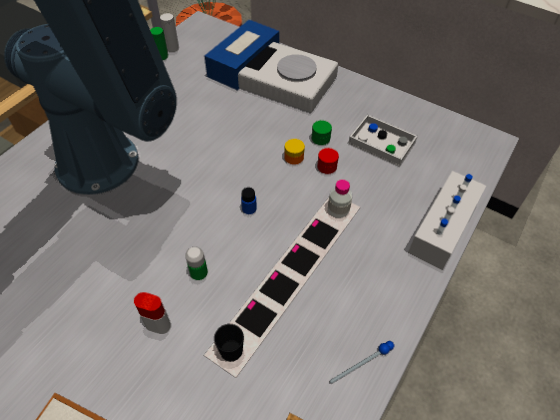

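Candidates for the jar in the top view: yellow lid (170,266), red look-alike (163,229), green look-alike (128,257). I choose the yellow one. The stick is red at (408,259), the roll-on has a white cap at (342,261) and the flacon has a dark cap at (256,266). The pink bottle is at the left (+y) end of the row (207,188) and the cup at the right (385,190), so the pads from left to right take stick, roll-on, flacon, jar.

```bash
cat > h.py <<'E'
import numpy as np, cv2
from bench import ctrl, imaging
from scipy.spatial.transform import Rotation as R
def tool():
    o=ctrl.get_obs(); T=np.eye(4); q=o["eef_rot"]
    T[:3,:3]=R.from_quat([q[1],q[2],q[3],q[0]]).as_matrix(); T[:3,3]=o["eef_pos"]; return T
def grab(n):
    i=imaging.camera_info(n)
    T=tool()@i["tool_from_camera"] if n=="wrist" else i["T"]
    return imaging.camera(n),(i["K"],i["k1"],T)
def cast(cal,uv,z):
    K,k,T=cal; p=cv2.undistortPoints(np.float32(uv).reshape(-1,1,2),K,np.array([k,0,0,0.]))[:,0]
    d=np.c_[p[:,0],-p[:,1],-np.ones(len(p))]@T[:3,:3].T
    return (T[:3,3]+d*((z-T[2,3])/d[:,2])[:,None])[:,:2]
def blobs(m,lo=40):
    cs,_=cv2.findContours(m.astype(np.uint8),cv2.RETR_EXTERNAL,cv2.CHAIN_APPROX_NONE)
    return [c for c in cs if cv2.contourArea(c)>lo]
def rel(T,xy,z=None):
    "world xy -> shift in tool axes, cm"
    return (T[:3,:3].T@(np.r_[xy,T[2,3] if z is None else z]-T[:3,3]))*100
E
python3 - <<'E'
from h import *
im,cal=grab("top"); hsv=cv2.cvtColor(im,cv2.COLOR_RGB2HSV); H,S,V=[hsv[...,k].astype(int) for k in range(3)]
def show(name,m,z,box,lo=30):
    u0,v0,u1,v1=box; mm=np.zeros_like(m); mm[v0:v1,u0:u1]=m[v0:v1,u0:u1]
    for c in blobs(mm,lo):
        (u,v),wh,a=cv2.minAreaRect(c); print(name,(round(u,1),round(v,1)),np.round(wh,1),round(a),np.round(cast(cal,[(u,v)],z)[0],4))
show("jar",(S>130)&(H>18)&(H<35),.048,(140,240,200,300))
show("stick",(S>120)&((H<10)|(H>170)),.112,(380,230,440,290))
show("roll",(V>150)&(S<60),.09,(325,245,360,280))
show("roll_g",(S>100)&(H>40)&(H<85),.04,(325,245,360,280),3)
show("flac",(V<85),.068,(235,245,280,290))
show("pads",(V<60),.007,(225,170,365,215),200)
show("cup",(V<60),.07,(366,170,410,215),100)
show("bot",(S>120)&(H>140)&(H<175),.1,(190,170,222,205))
g=np.hstack([cv2.resize(im[215:290,110:210],None,fx=4,fy=4),cv2.resize(im[225:300,330:430],None,fx=4,fy=4)])
cv2.imwrite("pics/crop1.png",g[:,:,::-1])
E
```

```text
jar (169.0, 266.0) [20. 22.] 90 [0.4404 0.3119]
stick (407.8, 258.9) [24.7 19.1] 74 [ 0.4547 -0.263 ]
roll (344.5, 261.5) [9. 9.] 90 [ 0.449 -0.118]
roll_g (334.4, 260.2) [ 5.3 13.3] 9 [ 0.4508 -0.1018]
flac (254.5, 266.5) [13. 13.] 90 [0.4379 0.0991]
pads (345.0, 193.5) [23. 24.] 90 [ 0.625  -0.1392]
pads (311.5, 193.0) [24. 23.] 90 [ 0.6269 -0.0504]
pads (277.5, 192.5) [23. 23.] 90 [0.6287 0.0396]
pads (243.5, 192.0) [24. 23.] 90 [0.6306 0.1294]
cup (385.0, 192.0) [22.6 26.9] 45 [ 0.6197 -0.227 ]
bot (203.5, 186.0) [12. 13.] 90 [0.6326 0.2199]
```

View pics/crop1.png

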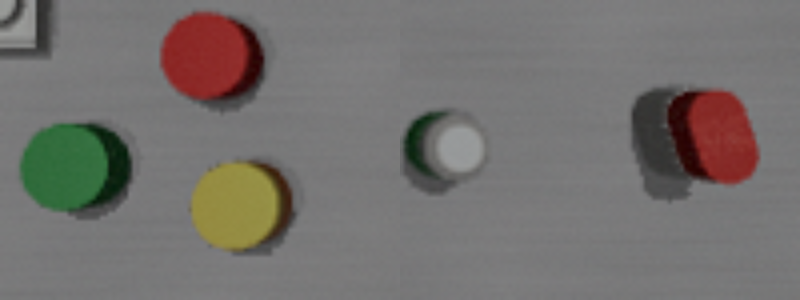

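The crop shows the yellow-lid, orange-sided jar at (235,205), distinct from the red (205,57) and green (68,167) look-alikes. The stick at (712,137) has its long axis tilted about 16°, so the gripper is already nearly aligned with it. Moving above the stick.

```bash
python3 -m pendant '[[37.5,-21,0,0],[37.5,-21,0,0],[37.5,-21,0,0],[37.5,-21,0,0],[37.5,-21,0,0],[37.5,-21,0,0],[37.5,-21,0,0],[37.5,-21,0,0],[37.5,-21,0,0],[37.5,-21,0,0],[37.5,-21,0,0],[37.5,-21,0,0]]' 1
cat > w.py <<'E'
from h import *
import sys
T=tool(); im,cal=grab("wrist"); cv2.imwrite(f"pics/{sys.argv[1]}.png",im[:,:,::-1])
hsv=cv2.cvtColor(im,cv2.COLOR_RGB2HSV); H,S,V=[hsv[...,k].astype(int) for k in range(3)]
M={"stick":((S>120)&((H<10)|(H>170)),.112),"jar":((S>110)&(H>18)&(H<35),.048),"roll":((V>150)&(S<60),.09),"flac":(V<60,.068),"flacblue":((S>120)&(H>105)&(H<130),.02)}
m,z=M[sys.argv[2]]; print("tcp",T[:3,3].round(4),"yaw",np.degrees(np.arctan2(T[1,0],T[0,0])).round(1))
for c in blobs(m,300):
    (u,v),wh,a=cv2.minAreaRect(c); bx=cast(cal,cv2.boxPoints(((u,v),wh,a)),z); e=[bx[1]-bx[0],bx[2]-bx[1]]
    p=bx.mean(0); e.sort(key=np.linalg.norm)
    print("px",(round(u),round(v)),np.round(wh),"xy",p.round(4),"size mm",[round(np.linalg.norm(x)*1e3,1) for x in e],"long yaw",np.degrees(np.arctan2(e[1][1],e[1][0])).round(1),"tool shift cm",rel(T,p).round(2))
E
python3 w.py stick1 stick
```

```text
time_s: 1.15
eef_pos: [0.4542, -0.2603, 0.2226]
eef_rot: [-0.0, 0.992, 0.125, 0.0]
wrist_force: [-0.7, 0.1, -0.3]
opening: 1.002
grasp_force: 0.0
tcp [ 0.4542 -0.2603  0.2226] yaw 14.3
px (295, 200) [70. 40.] xy [ 0.4574 -0.2671] size mm [np.float64(32.7), np.float64(61.4)] long yaw -164.1 tool shift cm [ 0.14  0.73 -0.  ]
```

View pics/stick1.png

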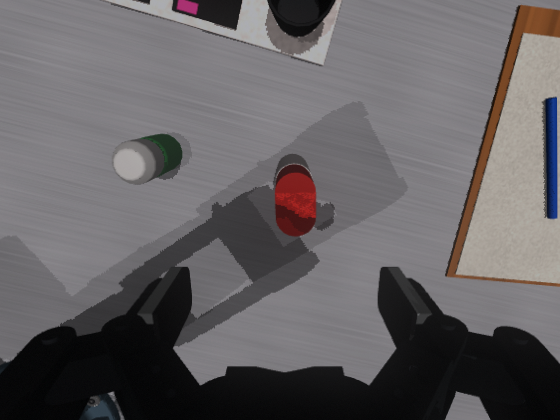

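The stick is at (295,200), clear of everything and centred 7 mm along tool y from the TCP. Aligning and descending; the gripper closes in the next call.

```bash
python3 -m pendant '[[0,0.65,0,-1.5],[0,0.65,2,-1.5],[0,0.65,5,-1.5],[0,0.65,8,-1.5],[0,0.65,11,-1.5],[0,0.65,13,-1.5],[0,0.65,14.9,-1.5],[0,0.65,14.9,-1.5],[0,0.65,14.9,-1.5]]' 1
python3 -m pendant '[[0,0,0,0],[0,0,0,0],[0,0,0,0],[0,0,0,0],[0,0,0,0],[0,0,0,0],[0,0,0,0],[0,0,0,0],[0,0,0,0],[0,0,0,0]]' 0
```

```text
time_s: 1.95
eef_pos: [0.4524, -0.27, 0.073]
eef_rot: [-0.001, 0.991, 0.134, -0.001]
wrist_force: [-0.1, 0.9, 0.7]
opening: 1.002
grasp_force: 0.0
time_s: 2.78
eef_pos: [0.4546, -0.2701, 0.0751]
eef_rot: [0.001, 0.991, 0.135, 0.001]
wrist_force: [-0.4, 1.4, 6.3]
opening: 0.39
grasp_force: 60.6
```

```bash
python3 -m pendant '[[0,0,-2,0],[0,0,-5,0],[0,0,-9,0],[0,0,-12,0],[0,0,-12,0],[0,0,-12,0]]' 0
python3 -m pendant '[[1.5,-2,0,-3],[4,-5,0,-9],[7,-8.5,0,-16],[10,-12,0,-23],[12.5,-15.5,0,-30],[15.5,-19,0,-37],[18,-22,0,-44],[20.5,-25,0,-51],[23,-28,0,-58],[25,-31,0,-65],[27,-33,0,-70],[27.7,-33.7,0,-73]]' 0
python3 -m pendant '[[0,0,0,0],[0,0,0,0],[0,0,0,0],[0,0,0,0]]' 0
cat > pads.py <<'E'
from h import *
import sys
T=tool(); im,cal=grab("wrist"); cv2.imwrite(f"pics/{sys.argv[1]}.png",im[:,:,::-1])
hsv=cv2.cvtColor(im,cv2.COLOR_RGB2HSV); V=hsv[...,2]
print("tcp",T[:3,3].round(4),"yaw",np.degrees(np.arctan2(T[1,0],T[0,0])).round(1))
for c in blobs(V<60,400):
    (u,v),wh,a=cv2.minAreaRect(c); bx=cast(cal,cv2.boxPoints(((u,v),wh,a)),.007)
    print("px",(round(u),round(v)),np.round(wh),"xy",bx.mean(0).round(4),"size mm",np.round([np.linalg.norm(bx[1]-bx[0])*1e3,np.linalg.norm(bx[2]-bx[1])*1e3],1))
E
python3 pads.py pad1
```

```text
time_s: 3.28
eef_pos: [0.455, -0.2704, 0.196]
eef_rot: [0.002, 0.991, 0.135, 0.001]
wrist_force: [-0.1, 0.6, -2.4]
opening: 0.394
grasp_force: 60.3
time_s: 4.28
eef_pos: [0.6301, 0.1339, 0.191]
eef_rot: [-0.002, 0.713, 0.701, -0.001]
wrist_force: [-0.9, -0.7, -1.2]
opening: 0.39
grasp_force: 60.1
time_s: 4.62
eef_pos: [0.6298, 0.128, 0.1929]
eef_rot: [-0.0, 0.717, 0.697, -0.001]
wrist_force: [0.6, -0.7, -1.1]
opening: 0.393
grasp_force: 60.2
tcp [0.6298 0.128  0.1929] yaw 88.4
px (86, 230) [35. 45.] xy [0.4031 0.0812] size mm [54.9 39.1]
px (280, 313) [212. 559.] xy [ 0.6166 -0.0526] size mm [619.2 321.7]
px (285, 180) [59. 62.] xy [0.6296 0.1318] size mm [64.4 64.2]
px (518, 53) [ 55. 115.] xy [0.8576 0.2491] size mm [100.4  52.1]
```

View pics/pad1.png

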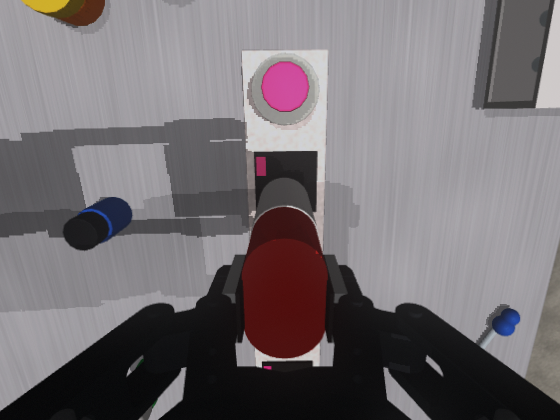

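Pad 1 (285,180) is under the stick and the pink bottle is beyond it at (285,87). The position is within 2 mm, so I descend gently.

```bash
python3 -m pendant '[[0,0,3,0],[0,0,6,0],[0,0,8.5,0],[0,0,10,0],[0,0,10.5,0],[0,0,10.6,0],[0,0,10.7,0],[0,0,10.7,0],[0,0,10.7,0],[0,0,10.7,0]]' 0
python3 -m pendant '[[0,0,0.1,0],[0,0,0.2,0],[0,0,0.2,0],[0,0,0.2,0]]' 0
```

```text
time_s: 5.5
eef_pos: [0.6315, 0.1293, 0.0883]
eef_rot: [0.001, 0.716, 0.698, 0.001]
wrist_force: [0.0, 0.3, -2.0]
opening: 0.392
grasp_force: 60.3
time_s: 5.83
eef_pos: [0.6305, 0.1294, 0.0847]
eef_rot: [-0.0, 0.716, 0.698, -0.0]
wrist_force: [0.5, 0.4, -1.6]
opening: 0.391
grasp_force: 60.3
```

```bash
python3 -m pendant '[[0,0,0.1,0],[0,0,0.2,0],[0,0,0.2,0],[0,0,0.2,0]]' 0
python3 -m pendant '[[0,0,0.1,0],[0,0,0.1,0],[0,0,0.1,0],[0,0,0.1,0]]' 0
```

```text
time_s: 6.17
eef_pos: [0.6304, 0.1293, 0.0826]
eef_rot: [-0.0, 0.716, 0.698, -0.0]
wrist_force: [-0.1, 0.1, -0.9]
opening: 0.396
grasp_force: 60.3
time_s: 6.5
eef_pos: [0.6307, 0.1293, 0.0821]
eef_rot: [0.0, 0.716, 0.698, 0.0]
wrist_force: [-1.8, -0.4, 1.8]
opening: 0.395
grasp_force: 60.6
```

Contact: the force has changed sign, so I release and lift. Next is the roll-on.

```bash
python3 -m pendant '[[0,0,0,0],[0,0,0,0],[0,0,0,0],[0,0,0,0],[0,0,0,0],[0,0,0,0],[0,0,-1,0],[0,0,-4,0],[0,0,-8,0],[0,0,-12,0],[0,0,-14,0],[0,0,-14,0]]' 1
python3 - <<'E'
from h import *
T=tool(); print(T[:3,3],rel(T,[.449,-.118]))
im,cal=grab("top"); hsv=cv2.cvtColor(im,cv2.COLOR_RGB2HSV)
cv2.imwrite("pics/top2.png",im[:,:,::-1])
E
```

```text
time_s: 7.5
eef_pos: [0.6342, 0.1295, 0.2302]
eef_rot: [0.004, 0.716, 0.698, 0.005]
wrist_force: [0.3, -0.7, 0.8]
opening: 1.0
grasp_force: 0.0
[0.63416456 0.12949447 0.23020027] [-25.21372058 -17.87757128  -0.23455562]
```

```bash
python3 -m pendant '[[-2.5,-2,0,0],[-6,-4,0,0],[-9,-6.5,0,0],[-12.5,-9,0,0],[-16,-11.5,0,0],[-19,-13.5,0,0],[-22,-15.5,0,0],[-24.5,-17,0,0],[-25.2,-17.9,0,0],[-25.2,-17.9,0,0],[-25.2,-17.9,0,0],[-25.2,-17.9,0,0]]' 1
python3 w.py roll1 roll
```

```text
time_s: 8.55
eef_pos: [0.4455, -0.1171, 0.2215]
eef_rot: [-0.0, 0.716, 0.698, 0.0]
wrist_force: [0.3, 1.1, 0.0]
opening: 0.999
grasp_force: 0.0
tcp [ 0.4455 -0.1171  0.2215] yaw 88.6
px (362, 68) [92. 23.] xy [ 0.5103 -0.0103] size mm [np.float64(18.0), np.float64(69.6)] long yaw -87.0 tool shift cm [1.084e+01 6.210e+00 1.000e-02]
px (449, 128) [ 81. 267.] xy [ 0.5885 -0.0714] size mm [np.float64(63.9), np.float64(222.7)] long yaw 88.9 tool shift cm [ 4.93 14.18  0.  ]
```

View pics/roll1.png

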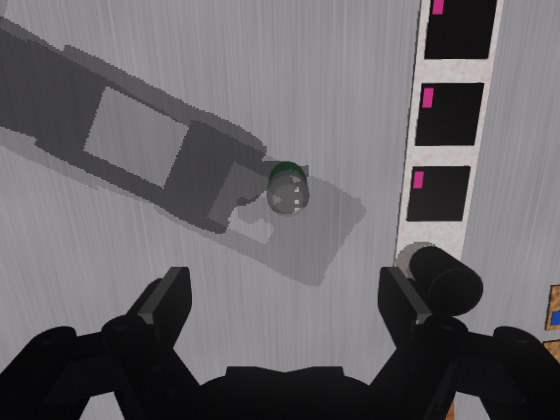

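The roll-on's shadowed cap is a circle centred at about (288,194). The cup at (445,280) is well clear. Pads 2–4 are visible, so I measure them here too.

```bash
python3 - <<'E'
from h import *
T=tool(); im,cal=grab("wrist")
g=cv2.medianBlur(cv2.cvtColor(im,cv2.COLOR_RGB2GRAY),3)[150:240,240:340]
c=cv2.HoughCircles(g,cv2.HOUGH_GRADIENT,1,40,param1=80,param2=10,minRadius=16,maxRadius=26); print(c)
for p in ([288,194],*( [[c[0][0][0]+240,c[0][0][1]+150]] if c is not None else [])):
    x=cast(cal,[p],.09)[0]; print(p,x,rel(T,x).round(2))
E
python3 pads.py pads2
```

```text
[[[47.5 42.5 22.1]
  [ 4.5 33.5 19.3]]]
[288, 194] [ 0.4484023  -0.11300704] [0.4  0.27 0.  ]
[np.float32(287.5), np.float32(192.5)] [ 0.44797907 -0.11159611] [0.54 0.22 0.  ]
tcp [ 0.4457 -0.1169  0.2216] yaw 88.6
px (280, 333) [172. 559.] xy [ 0.4322 -0.3453] size mm [699.  295.3]
px (438, 194) [53. 62.] xy [ 0.6253 -0.1387] size mm [71.6 65.3]
px (449, 114) [62. 68.] xy [ 0.6271 -0.0495] size mm [71.1 67. ]
px (460, 29) [58. 72.] xy [0.6282 0.0349] size mm [72.5 54.3]
```

```bash
python3 -m pendant '[[0.35,0.25,1,0],[0.35,0.25,4,0],[0.35,0.25,7,0],[0.35,0.25,10,0],[0.35,0.25,13,0],[0.35,0.25,15.5,0],[0.35,0.25,16.6,0],[0.35,0.25,16.6,0],[0.35,0.25,16.6,0]]' 1
python3 -m pendant '[[0,0,0,0],[0,0,0,0],[0,0,0,0],[0,0,0,0],[0,0,0,0],[0,0,0,0],[0,0,0,0],[0,0,0,0],[0,0,0,0],[0,0,0,0]]' 0
python3 -m pendant '[[0,0,-1,0],[0,0,-4,0],[0,0,-8,0],[0,0,-11,0],[0,0,-12,0],[0,0,-12,0],[0,0,-12,0]]' 0
python3 - <<'E'
from h import *
T=tool(); print(T[:3,3],rel(T,[.629,.040]))
E
```

```text
time_s: 9.45
eef_pos: [0.4473, -0.1136, 0.0549]
eef_rot: [-0.001, 0.716, 0.698, -0.0]
wrist_force: [0.3, -0.1, 0.1]
opening: 1.003
grasp_force: 0.0
time_s: 10.28
eef_pos: [0.4487, -0.115, 0.0573]
eef_rot: [0.001, 0.716, 0.698, 0.0]
wrist_force: [-1.8, 1.2, 8.3]
opening: 0.449
grasp_force: 59.8
time_s: 10.87
eef_pos: [0.4477, -0.1146, 0.1759]
eef_rot: [0.0, 0.716, 0.698, 0.0]
wrist_force: [0.4, -0.5, -1.1]
opening: 0.44
grasp_force: 60.7
[ 0.44765383 -0.11456706  0.17588333] [1.59191273e+01 1.77300704e+01 8.11300629e-03]
```

```bash
python3 -m pendant '[[1.5,1.5,0,0],[4,4.5,0,0],[6.5,7.5,0,0],[9.5,10.5,0,0],[12,13.5,0,0],[14.5,16,0,0],[15.9,17.7,0,0],[15.9,17.7,0,0],[15.9,17.7,0,0],[15.9,17.7,0,0]]' 0
python3 pads.py pad2
```

```text
time_s: 11.7
eef_pos: [0.627, 0.0397, 0.1731]
eef_rot: [-0.002, 0.716, 0.698, -0.002]
wrist_force: [0.3, -0.5, -1.2]
opening: 0.446
grasp_force: 60.7
tcp [0.627  0.0397 0.1731] yaw 88.5
px (288, 340) [39. 55.] xy [ 0.6247 -0.1436] size mm [63.7 55.6]
px (280, 337) [164. 559.] xy [ 0.6126 -0.1531] size mm [611.7 245.2]
px (283, 206) [101.  72.] xy [0.6242 0.0192] size mm [ 70.7 108.7]
px (53, 137) [43. 55.] xy [0.4006 0.0971] size mm [55.2 40.2]
px (90, 126) [23. 40.] xy [0.4394 0.1073] size mm [39.3 21.7]
px (313, 93) [19. 74.] xy [0.654  0.1304] size mm [65.  17.1]
```

View pics/pad2.png

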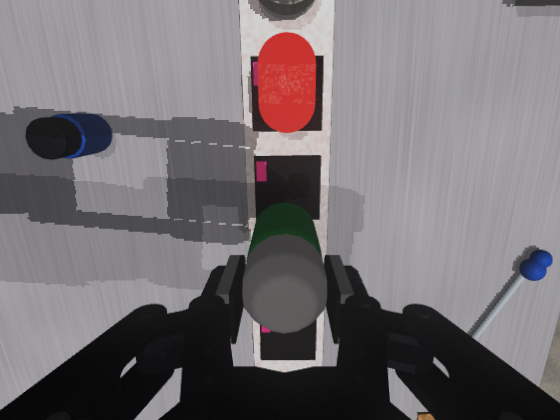

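The stick stands centred on pad 1 (287,83), and pad 2 (287,187) lies under the roll-on. Lowering.

```bash
python3 -m pendant '[[0,0,3,0],[0,0,6,0],[0,0,8.5,0],[0,0,10,0],[0,0,10.6,0],[0,0,10.8,0],[0,0,10.9,0],[0,0,10.9,0],[0,0,10.9,0],[0,0,10.9,0]]' 0
python3 -m pendant '[[0,0,0.1,0],[0,0,0.2,0],[0,0,0.2,0],[0,0,0.2,0]]' 0
python3 -m pendant '[[0,0,0.1,0],[0,0,0.1,0],[0,0,0.1,0],[0,0,0.1,0]]' 0
```

```text
time_s: 12.58
eef_pos: [0.6297, 0.0397, 0.0682]
eef_rot: [0.001, 0.716, 0.698, 0.001]
wrist_force: [-0.3, -0.2, -0.5]
opening: 0.448
grasp_force: 60.8
time_s: 12.92
eef_pos: [0.6287, 0.0399, 0.0648]
eef_rot: [-0.0, 0.716, 0.698, -0.0]
wrist_force: [-0.4, -0.6, -0.9]
opening: 0.445
grasp_force: 60.8
time_s: 13.25
eef_pos: [0.629, 0.0399, 0.0644]
eef_rot: [0.0, 0.716, 0.698, 0.0]
wrist_force: [-2.5, 0.6, 5.6]
opening: 0.443
grasp_force: 61.4
```

Contact at +5.6 N. Release, lift, and go to the flacon at (.438,.099).

```bash
python3 -m pendant '[[0,0,0,0],[0,0,0,0],[0,0,0,0],[0,0,0,0],[0,0,0,0],[0,0,0,0],[0,0,-1,0],[0,0,-4,0],[0,0,-8,0],[0,0,-12,0],[0,0,-15.5,0],[0,0,-15.5,0]]' 1
python3 -m pendant '[[1.5,-3,0,0],[3,-7,0,0],[4,-11,0,0],[5,-14.5,0,0],[5.5,-17.5,0,0],[5.5,-19,0,0],[5.5,-19,0,0],[5.5,-19,0,0],[5.5,-19,0,0]]' 1
python3 w.py flac1 flac;python3 - <<'E'
from h import *
im,cal=grab("wrist"); hsv=cv2.cvtColor(im,cv2.COLOR_RGB2HSV)
E
```

```text
time_s: 14.25
eef_pos: [0.6334, 0.0394, 0.2295]
eef_rot: [0.006, 0.716, 0.698, 0.005]
wrist_force: [1.4, -0.6, 1.3]
opening: 1.001
grasp_force: 0.0
time_s: 15.0
eef_pos: [0.4414, 0.0995, 0.2196]
eef_rot: [0.001, 0.716, 0.698, 0.001]
wrist_force: [0.5, 0.1, 0.0]
opening: 0.998
grasp_force: 0.0
tcp [0.4414 0.0995 0.2196] yaw 88.5
px (16, 269) [109.  26.] xy [0.1548 0.0208] size mm [np.float64(27.6), np.float64(130.0)] long yaw -101.3 tool shift cm [ -8.61 -28.45  -0.06]
px (280, 308) [222. 559.] xy [ 0.432  -0.0497] size mm [np.float64(300.8), np.float64(550.7)] long yaw -1.5 tool shift cm [-14.94  -0.55  -0.  ]
px (281, 190) [35. 34.] xy [0.4379 0.1025] size mm [np.float64(32.3), np.float64(34.8)] long yaw -90.8 tool shift cm [ 0.29 -0.36 -0.  ]
px (492, 155) [41. 70.] xy [0.6375 0.1303] size mm [np.float64(39.9), np.float64(62.7)] long yaw 81.7 tool shift cm [ 3.59 19.52  0.04]
px (453, 147) [62. 66.] xy [0.5998 0.1382] size mm [np.float64(57.7), np.float64(60.0)] long yaw 88.5 tool shift cm [ 4.28 15.74  0.03]
px (505, 53) [37. 20.] xy [0.6356 0.2188] size mm [np.float64(16.1), np.float64(31.4)] long yaw -62.6 tool shift cm [12.43 19.1   0.04]
px (459, 59) [59. 32.] xy [0.5959 0.2145] size mm [np.float64(26.7), np.float64(48.9)] long yaw -75.9 tool shift cm [11.9  15.14  0.03]
```

View pics/flac1.png

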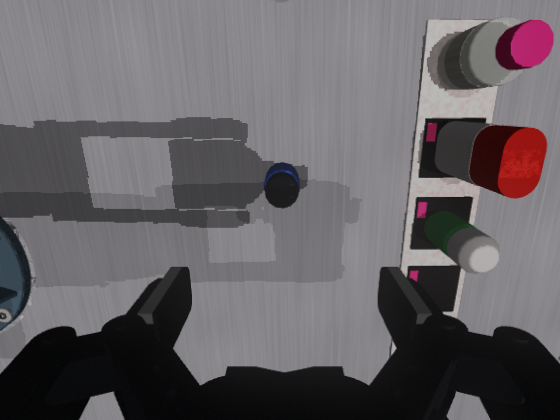

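The flacon cap is at (281,190), and the stick and roll-on stand upright on pads 1 and 2. Picking the flacon low on its body.

```bash
python3 -m pendant '[[0.25,-0.35,2,0],[0.25,-0.35,5,0],[0.25,-0.35,8.5,0],[0.25,-0.35,12,0],[0.25,-0.35,15,0],[0.25,-0.35,17.5,0],[0.25,-0.35,18.6,0],[0.25,-0.35,18.6,0],[0.25,-0.35,18.6,0]]' 1
python3 -m pendant '[[0,0,0,0],[0,0,0,0],[0,0,0,0],[0,0,0,0],[0,0,0,0],[0,0,0,0],[0,0,0,0],[0,0,0,0],[0,0,0,0],[0,0,0,0]]' 0
python3 -m pendant '[[0,0,-1,0],[0,0,-4,0],[0,0,-8,0],[0,0,-11,0],[0,0,-12,0],[0,0,-12,0],[0,0,-12,0]]' 0
python3 - <<'E'
from h import *
T=tool(); print(T[:3,3],rel(T,[.627,-.050]))
E
```

```text
time_s: 15.85
eef_pos: [0.4369, 0.102, 0.0321]
eef_rot: [-0.001, 0.716, 0.698, -0.001]
wrist_force: [-0.7, -0.2, 0.6]
opening: 0.997
grasp_force: 0.0
time_s: 16.68
eef_pos: [0.438, 0.1023, 0.0341]
eef_rot: [0.001, 0.716, 0.698, 0.001]
wrist_force: [-0.5, 0.1, 7.4]
opening: 0.388
grasp_force: 58.9
time_s: 17.27
eef_pos: [0.4367, 0.1023, 0.1529]
eef_rot: [0.0, 0.716, 0.698, 0.0]
wrist_force: [0.2, -0.8, -0.7]
opening: 0.385
grasp_force: 59.8
[0.43668941 0.10229782 0.15286759] [-1.47368190e+01  1.94152856e+01  1.80945409e-02]
```

```bash
python3 -m pendant '[[-2,1.5,0,0],[-5,4,0,0],[-8,7,0,0],[-11,10,0,0],[-13.5,13,0,0],[-14.7,16,0,0],[-14.7,18.5,0,0],[-14.7,19.4,0,0],[-14.7,19.4,0,0],[-14.7,19.4,0,0],[-14.7,19.4,0,0]]' 0
python3 -m pendant '[[0,0,3,0],[0,0,6,0],[0,0,8.5,0],[0,0,10,0],[0,0,10.6,0],[0,0,10.8,0],[0,0,10.9,0],[0,0,10.9,0],[0,0,10.9,0],[0,0,10.9,0]]' 0
python3 -m pendant '[[0,0,0.1,0],[0,0,0.2,0],[0,0,0.2,0],[0,0,0.2,0]]' 0
python3 -m pendant '[[0,0,0.1,0],[0,0,0.1,0],[0,0,0.1,0],[0,0,0.1,0]]' 0
```

```text
time_s: 18.18
eef_pos: [0.625, -0.0487, 0.1513]
eef_rot: [-0.001, 0.716, 0.698, -0.001]
wrist_force: [0.2, -0.6, -1.6]
opening: 0.389
grasp_force: 59.9
time_s: 19.02
eef_pos: [0.6279, -0.0498, 0.0452]
eef_rot: [0.001, 0.716, 0.698, 0.001]
wrist_force: [0.1, 0.8, 0.1]
opening: 0.389
grasp_force: 59.9
time_s: 19.35
eef_pos: [0.6269, -0.0497, 0.0417]
eef_rot: [-0.0, 0.716, 0.698, -0.0]
wrist_force: [0.2, -0.7, -0.3]
opening: 0.385
grasp_force: 59.9
time_s: 19.68
eef_pos: [0.6272, -0.0497, 0.0412]
eef_rot: [0.0, 0.716, 0.698, 0.0]
wrist_force: [-1.2, 0.1, 4.4]
opening: 0.387
grasp_force: 60.3
```

```bash
python3 -m pendant '[[0,0,0,0],[0,0,0,0],[0,0,0,0],[0,0,0,0],[0,0,0,0],[0,0,0,0],[0,0,-2,0],[0,0,-6,0],[0,0,-10,0],[0,0,-14,0],[0,0,-18,0],[0,0,-18.5,0]]' 1
python3 -m pendant '[[2,-1.5,0,2],[5.5,-3.5,0,6],[9,-5.5,0,10],[12.5,-7.5,0,14],[16,-9.5,0,18],[19.5,-11.5,0,22],[23,-13,0,26],[26.5,-15,0,30],[30,-17,0,30],[33.5,-19,0,30],[35.7,-19.6,0,30],[35.7,-19.6,0,30]]' 1
python3 -m pendant '[[0,0,0,0],[0,0,0,0]]' 1
python3 w.py jar1 jar
```

```text
time_s: 20.68
eef_pos: [0.631, -0.0506, 0.2353]
eef_rot: [0.006, 0.716, 0.698, 0.004]
wrist_force: [1.4, -0.5, 1.1]
opening: 0.999
grasp_force: 0.0
time_s: 21.68
eef_pos: [0.4381, 0.3161, 0.2258]
eef_rot: [-0.001, 0.871, 0.491, 0.0]
wrist_force: [-1.1, -0.3, 0.2]
opening: 0.999
grasp_force: 0.0
time_s: 21.85
eef_pos: [0.4404, 0.3118, 0.2256]
eef_rot: [0.0, 0.872, 0.489, -0.0]
wrist_force: [0.3, 0.1, 0.8]
opening: 0.998
grasp_force: 0.0
tcp [0.4404 0.3118 0.2256] yaw 58.5
px (284, 182) [51. 51.] xy [0.4401 0.3156] size mm [np.float64(51.9), np.float64(54.3)] long yaw -120.1 tool shift cm [ 0.31 -0.22 -0.  ]
```

View pics/jar1.png

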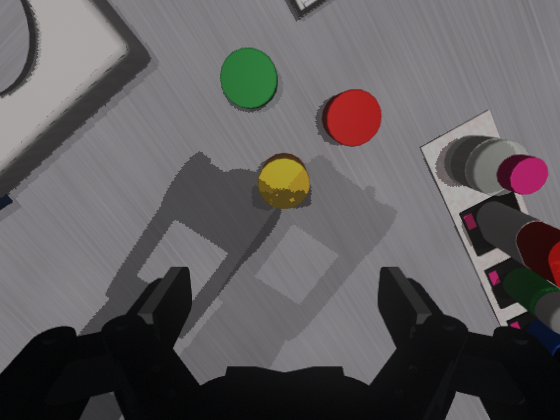

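The jar is at (284,182); green (249,78) and red (353,118) are clear of the finger paths. Picking it up.

```bash
python3 -m pendant '[[0.25,-0.2,2,0],[0.25,-0.2,6,0],[0.25,-0.2,9.5,0],[0.25,-0.2,13,0],[0.25,-0.2,16,0],[0.25,-0.2,18.5,0],[0.25,-0.2,19.6,0],[0.25,-0.2,19.6,0],[0.25,-0.2,19.6,0]]' 1
python3 -m pendant '[[0,0,0,0],[0,0,0,0],[0,0,0,0],[0,0,0,0],[0,0,0,0],[0,0,0,0],[0,0,0,0],[0,0,0,0],[0,0,0,0]]' 0
python3 -m pendant '[[0,0,-1,0],[0,0,-4,0],[0,0,-8,0],[0,0,-12,0],[0,0,-16,0],[0,0,-18,0],[0,0,-18,0],[0,0,-18,0]]' 0
python3 - <<'E'
from h import *
T=tool(); print(T[:3,3],rel(T,[.625,-.139]),rel(T,[.5,-.139]))
E
```

```text
time_s: 22.65
eef_pos: [0.4405, 0.3148, 0.0301]
eef_rot: [0.0, 0.873, 0.488, -0.0]
wrist_force: [0.3, 1.0, 1.1]
opening: 1.001
grasp_force: 0.0
time_s: 23.4
eef_pos: [0.4414, 0.316, 0.0324]
eef_rot: [0.0, 0.872, 0.489, 0.002]
wrist_force: [-2.3, -3.0, 9.8]
opening: 0.6
grasp_force: 60.4
time_s: 24.07
eef_pos: [0.4406, 0.3159, 0.2121]
eef_rot: [0.0, 0.872, 0.489, 0.002]
wrist_force: [-0.2, 0.0, -1.5]
opening: 0.598
grasp_force: 62.7
[0.44057525 0.31590871 0.21209453] [-2.91793149e+01  3.94729249e+01 -5.32674881e-03] [-35.70285559  28.81033386  -0.05601663]
```

```bash
python3 -m pendant '[[-1.5,2,0,-3],[-4,5,0,-6],[-6.5,8.5,0,-9],[-9,12,0,-12],[-11.5,15.5,0,-15],[-14,19,0,-18],[-16.5,22,0,-21],[-18.5,25,0,-24],[-21,28.5,0,-27],[-23.5,32,0,-30],[-26,35,0,-30],[-28,38,0,-30]]' 0
python3 -m pendant '[[-1.7,0.9,0,0],[-1.7,0.9,0,0],[-1.7,0.9,0,0],[-1.7,0.9,0,0],[-1.7,0.9,0,0]]' 0
python3 pads.py pad4; python3 - <<'E'
from h import *
T=tool(); print(T[:3,3],rel(T,[.625,-.139]))
E
```

```text
time_s: 25.07
eef_pos: [0.6166, -0.1242, 0.2072]
eef_rot: [-0.002, 0.716, 0.698, -0.001]
wrist_force: [0.7, 0.8, -0.9]
opening: 0.601
grasp_force: 62.8
time_s: 25.48
eef_pos: [0.6254, -0.1374, 0.2087]
eef_rot: [-0.001, 0.716, 0.698, -0.0]
wrist_force: [-0.4, 0.4, -1.1]
opening: 0.595
grasp_force: 62.8
tcp [ 0.6254 -0.1374  0.2087] yaw 88.6
px (280, 338) [162. 559.] xy [ 0.611  -0.3614] size mm [681.3 270.4]
px (284, 182) [59. 57.] xy [ 0.6244 -0.139 ] size mm [65.2 64.3]
px (285, 98) [65. 64.] xy [ 0.6267 -0.0493] size mm [64.7 64.6]
px (284, 19) [38. 67.] xy [0.6274 0.0244] size mm [64.4 33.1]
[ 0.6256348  -0.13744127  0.20917778] [-1.57362487e-01 -5.96927736e-02 -3.66717493e-05]
```

View pics/pad4.png

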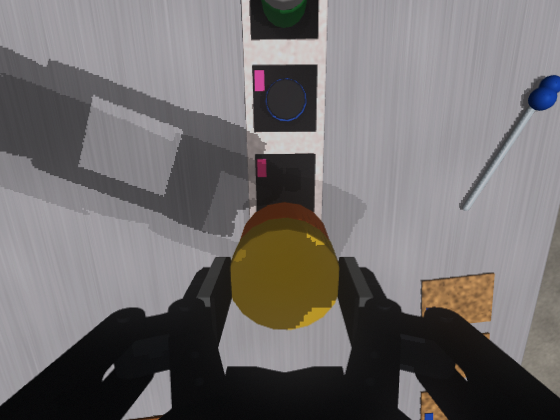

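Pad 4 (284,182) is below the jar and the flacon stands centred on pad 3 (285,98). Lowering.

```bash
python3 -m pendant '[[-0.1,0,3,0],[-0.15,0,7,0],[-0.15,0,10.5,0],[-0.15,0,13.5,0],[-0.15,0,15.5,0],[-0.15,0,16.5,0],[-0.15,0,16.8,0],[-0.15,0,16.9,0],[-0.15,0,16.9,0],[-0.15,0,16.9,0],[-0.15,0,16.9,0]]' 0
python3 -m pendant '[[0,0,0.1,0],[0,0,0.2,0],[0,0,0.2,0],[0,0,0.2,0]]' 0
python3 -m pendant '[[0,0,0.1,0],[0,0,0.1,0],[0,0,0.1,0],[0,0,0.1,0]]' 0
```

```text
time_s: 26.45
eef_pos: [0.6275, -0.1409, 0.0426]
eef_rot: [0.001, 0.716, 0.698, 0.001]
wrist_force: [-0.0, -0.9, -0.9]
opening: 0.593
grasp_force: 62.8
time_s: 26.78
eef_pos: [0.6268, -0.1409, 0.0396]
eef_rot: [0.001, 0.716, 0.698, 0.0]
wrist_force: [-1.3, -1.6, 3.4]
opening: 0.597
grasp_force: 63.5
time_s: 27.12
eef_pos: [0.6268, -0.1409, 0.0395]
eef_rot: [0.001, 0.716, 0.698, 0.0]
wrist_force: [-4.2, 0.7, 10.8]
opening: 0.603
grasp_force: 64.4
```

Down. Release, lift, retreat toward the robot and check.

```bash
python3 -m pendant '[[0,0,-0.1,0],[0,0,-0.1,0],[0,0,-0.1,0],[0,0,-0.1,0],[0,0,-0.1,0],[0,0,-0.1,0],[0,0,-2,0],[0,0,-6,0],[0,0,-10,0],[0,0,-14,0],[0,0,-18,0],[0,0,-20,0]]' 1
python3 -m pendant '[[0,-3,0,0],[0,-7,0,0],[0,-11,0,0],[0,-15,0,0],[0,-18,0,0],[0,-20,0,0],[0,-20,0,0],[0,-20,0,0],[0,-20,0,0],[0,-20,0,0]]' 1
python3 - <<'E'
from h import *
im,_=grab("top"); s,_=grab("scene")
g=np.hstack([cv2.resize(im[165:215,185:405],None,fx=2.4,fy=2.4).repeat(1,0)])
a=cv2.resize(s[150:390,190:390],None,fx=2,fy=2); p=np.zeros((480+g.shape[0],max(528,400),3),np.uint8)
p[:480,:400]=a; p[480:,:528]=g; cv2.imwrite("pics/final.png",p[:,:,::-1])
hsv=cv2.cvtColor(im,cv2.COLOR_RGB2HSV); H,S,V=[hsv[...,k].astype(int) for k in range(3)]
i=imaging.camera_info("top"); cal=(i["K"],i["k1"],i["T"])
for n,m,z in (("stick",(S>120)&((H<10)|(H>170)),.119),("jar",(S>110)&(H>18)&(H<35),.055),("cup",V<60,.07),("bot",(S>120)&(H>140)&(H<175),.1)):
    k=np.zeros_like(m); k[165:215,185:405]=m[165:215,185:405]
    for c in blobs(k,60):
        u=cv2.minAreaRect(c); print(n,np.round(u[0]),np.round(u[1]),cast(cal,[u[0]],z)[0].round(4))
E
```

```text
time_s: 28.12
eef_pos: [0.6281, -0.1412, 0.2441]
eef_rot: [0.004, 0.716, 0.698, 0.001]
wrist_force: [1.7, -0.6, 0.6]
opening: 1.007
grasp_force: 0.0
time_s: 28.95
eef_pos: [0.4271, -0.1355, 0.238]
eef_rot: [0.0, 0.716, 0.698, 0.0]
wrist_force: [0.4, -0.6, -0.1]
opening: 1.004
grasp_force: 0.0
stick [240. 186.] [14. 22.] [0.6292 0.131 ]
jar [350. 191.] [20. 21.] [ 0.6249 -0.1415]
cup [338. 194.] [23.  8.] [ 0.6166 -0.1095]
cup [312. 192.] [23. 23.] [ 0.6195 -0.0435]
cup [278. 192.] [23. 23.] [0.62   0.0412]
cup [385. 192.] [23. 27.] [ 0.6197 -0.227 ]
bot [204. 186.] [12. 13.] [0.6326 0.2199]
```

View pics/final.png

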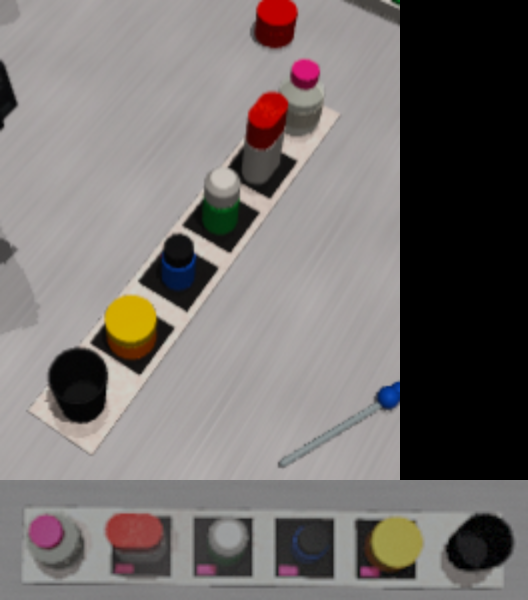

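All four samples stand upright and centred in the right order: stick (135,530 in the lower strip), roll-on (228,540), flacon (312,545), jar (395,543). The bottle and cup measure the same as at the start.

```bash
python3 -c "
from bench import workorder
print(workorder.hand_in())"
```

```text
the job is handed in; nothing more can be done
None
```

The job is handed in with the stick, roll-on, flacon and jar upright on pads 1–4, within about 3 mm of centre where measured, and the bottle and cup unmoved, in about 29 s of robot time; no verdict was returned.

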